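# Fold down the inner flap of the parts case and shut its cover

## Task

Close up the open parts case: first push its upright inner flap all the way down flat inside the case, then push the cover from behind and swing it fully shut over the flap, and move clear. Only push with the fingers: do not pinch or lift anything, and leave the bolt and nut in the case and the things around it where they lie.

Things in the scene. Friction and masses are not known exactly. Their poses are not given: they have to be found in the camera images.
- case: Open grey sheet-steel parts case, fixed to the bench: 145 (its x) x 150 (its y) x 75 mm high to the rim, walls 6 mm, inner floor at z = 28 mm. Origin at the centre of its underside; its x axis points from its front wall (where flap and hasp are) to its back wall, y to its left, z up. Position and yaw differ from start to start.
- flap (a joint): Angle of the plywood inner flap, hinged just inside the case's front wall. 0 = folded flat in the case (top face at z = 66 mm, 9 mm below the rim), 1.57 = upright, more = leaning to the front. Starts about upright, folds toward the back. 90 mm from hinge to free edge, 125 wide, 8 thick. Stiff hinge: stays where it is left, never falls or springs back; 1 to 2 N near its free edge moves it.
- cover (a joint): Angle of the grey cover, hinged along the top of the back wall. 0 = shut on the rim (outer face at z = 85 mm), 1.57 = upright; starts leaning back a little past upright. 145 mm from hinge to free edge plus a 12 mm lip in the middle, 150 wide, 10 thick. Stiff hinge: stays where it is left, never falls or springs back; 1 to 5 N, 100 mm from the hinge, moves it. An upright flap blocks it.
- flap_hinge (a point): Middle of the flap's hinge line, at x = -60.5, y = 0, z = 58 mm in the case frame. The flap's front face when upright (its top face when folded) lies 8 mm from this line, its other face on the line. (In the rules flap_c0 is the half of its thickness on the front or top face, flap_c1 the other half.)
- flap_edge (a point): Middle of the flap's free edge, on the face that looks to the front when upright and up when folded; 90 mm from the hinge.
- cover_hinge (a point): Middle of the cover's hinge line, at x = 72.5, y = 0, z = 75 mm in the case frame. The cover's outer face lies 10 mm from this line. (In the rules cover_c0 is the grey outer plate, cover_c1 the 4 mm thick black liner panel on its inside, 115 x 120 mm.)
- cover_edge (a point): Middle of the cover's free edge on its outer face (the back when open, the top when shut); 145 mm from the hinge.
- bolt: Rusty hexagon bolt 18 x 61 x 16 mm lying loose on the floor of the case. Origin at the centre of its underside. Leave alone.
- nut: Rusty hexagon nut 24 x 27 x 13 mm lying loose on the floor of the case. Origin at the centre of its underside. Leave alone.
- padlock: Brass padlock lying flat on the bench near the case, 67 x 40 x 16 mm. Origin at the centre of its underside. Leave alone.
- bracket: Grey steel angle bracket standing on the bench near the case, 42 x 30 x 42 mm high. Origin at the centre of its underside. Leave alone.
- tape: Roll of red insulating tape lying flat on the bench near the case, 68 mm across, 19 mm high. Origin at the centre of its underside. Leave alone.

How it is judged (in metres and radians):
On the way, in this order (a step that is already met when the one before it is completed fails the run):
1. the flap is folded down flat while the cover still stands open (value of joint flap below 0.12 rad and value of joint cover above 1.2 rad), for 0.2 s.
2. the cover is shut over the folded flap (value of joint cover below 0.06 rad and value of joint flap below 0.12 rad), for 0.2 s.
At the end, for the whole second after the job is handed in: The flap lies folded within 0.12 rad (7 degrees) of flat and the cover is at rest, shut within 0.06 rad (9 mm at its free edge); the bolt and nut in the case and the padlock, bracket and tape roll outside it are within 30 mm of where they were (all of step 2 and velocity of joint cover between -0.05 and 0.05 rad/s and distance of each of bolt, nut, padlock, bracket, tape from where it was at the start of the episode below 0.03 m); the robot touches nothing.
It fails at once if the cover is swung in while the flap still stands up (value of joint cover below 0.9 rad and value of joint flap above 0.3 rad).
It fails at once if the cover is pinched between the fingers (contact force between the fingers and cover_c0 above 4 N and contact force between the fingers and cover_c1 above 4 N).
It fails at once if the flap is pinched between the fingers (contact force between the fingers and flap_c0 above 4 N and contact force between the fingers and flap_c1 above 4 N).
It fails at once if the bolt or the nut is lifted or shifted in the case (distance of any of bolt, nut from where it was at the start of the episode above 0.03 m).
It fails at once if the padlock, bracket or tape roll is lifted or knocked away (distance of any of padlock, bracket, tape from where it was at the start of the episode above 0.03 m).
It also fails if it takes over 46 s, if anything falls off the work surface, if the arm or the gripper's body presses on something with over 40 N, if the wrist force passes 120 N, or if a joint passes its speed limit or range.

## Robot

A 6-joint arm with a two-finger parallel gripper is mounted at the origin on a cart in front of the work surface, level with it; the furniture and walls round the work are solid. World frame = base frame: x ahead of the robot, y to its left, z up, the work surface at z = 0. Lengths are in mm, angles in rad, forces in N, time in s.
With the tool pointing down it reaches from about 350 to 975 mm from the base axis. Payload 7.1 kg.
Tool frame: the origin (TCP) lies between the finger pads; the fingertips stand 25 mm ahead of it and the grasp point (between the pads) lies 6 mm ahead of it; z points along the fingers, y is the line along which they close (so a half turn about z gives the same grasp; the last joint's range is limited). The gripper opens to 88 mm and grips with 3 to 60 N. Pads are 20 mm wide; open, the fingers measure 115 mm over their backs; the gripper's body (75 mm by 178 mm) begins 61 mm behind the grasp point.
Start: joints at [1.19, 0.423, 1.63, -0, 1.089, -0.019], TCP at [221.192, 584.533, 247.675] pointing down, gripper open.
Joint ranges: [-3, 3], [-0.9, 2.11], [0.09, 2.58], [-1.31, 4.45], [0.11, 2.69], [-2.54, 2.54]. Speed limits (rad/s): [2.39, 2.39, 3.01, 3.14, 3.14, 3.14].

## Interface

Orientations are given as a unit quaternion [x, y, z, w].
In Python, from bench import * gives the robot as it stands. Calls block until the motion is done:
- goto(position, orientation): joint-space move of the TCP to a pose.
- move_linear(position, frame=None, v=150): straight line of the TCP; frame=None keeps the orientation; v is the mean speed in mm/s.
- move_j(angles): joint-space move.
- move_gripper(opening, grip_force=None): finger opening in mm; grip_force is the grip in N (None keeps the last); returns when the fingers have stopped.
- sleep(seconds).
- solve_ik(position, orientation): joint angles nearest the present ones, or None.
- read_state(): the state.
- snapshot(name): name is "side" or "top"; returns (picture, depth): 420x560x3 uint8, red, green, blue; 420x560 float32, mm along the optical axis (not along the pixel's ray), 0 where there is no reading.
- camera_info(name): a dict with "fx", "fy", "cx", "cy" (pixels), "rvec" (rotation vector, rad) and "tvec" (3), from world to camera coordinates, as OpenCV has them. Camera axes: x right, y down, z forward; pixel columns grow to the right and rows downward; lengths in mm; the calibration is good to about 2 mm. A picture is of the moment at which its call begins. camera_info takes no time and is no camera call.
A pose or a line that the arm cannot do raises PlanningError and nothing moves.
- finish_job(): hands the job in; it is judged then, once.
The state is a dict: "time_s": time; "joint_pos": joint angles; "dq": joint speeds; "tau": joint torques, N m; "tcp_pos": TCP position; "eef_rot": TCP orientation; "contact_force": force on the tool from outside, world axes, zero at the start; "wrist_torque": the same for the moment, N m; "gripper_width": finger opening in mm; "gripper_force": force on a finger pad.
Only numpy, scipy, OpenCV 4.12 (cv2) and the standard library are available. Lean on these libraries where they do the work, as an engineer would, in place of code of your own. Each camera call takes 0.05 s, during which the arm holds its last target. There are 200 camera calls.

## Working session

There is one attempt and no reset: what is moved stays moved. The work goes in short steps, each a Python script; the robot and the scene stay as the last script left them, time stands still between calls to the robot, and variables do not carry over. Pictures are saved under pics/ and viewed, at most 10 in all, crops included, and the job is handed in when it is done.

```bash
mkdir -p pics; python3 - <<'E'
from bench import *
import numpy as np,cv2
for n in("side","top"):
    p,d=snapshot(n); cv2.imwrite(f"pics/{n}0.png",p[:,:,::-1]); np.savez(f"{n}0.npz",p=p,d=d)
    c=camera_info(n); R=cv2.Rodrigues(np.array(c["rvec"],float))[0]; print(n,c["fx"],c["cx"],c["cy"],-R.T@np.array(c["tvec"]).ravel(),R[2])
s=read_state();print(s["time_s"],s["eef_rot"],s["contact_force"])
E
```

```text
side 488.50491978357087 274.87671371869084 207.63536552101138 [  32.32683507 -941.5246371   447.95889708] [ 0.45908963  0.77398701 -0.43609726]
top 420.19855037146385 277.99032462864744 215.69340793641945 [ 243.01379019 -290.84897929  895.43532367] [ 0.21527666 -0.00302793 -0.97654841]
0.1 [ 1.79921521e-01  9.83680706e-01 -7.02741860e-04 -1.46670738e-04] [-0.59633875  0.91307486 -0.66216924]
```

View pics/side0.png

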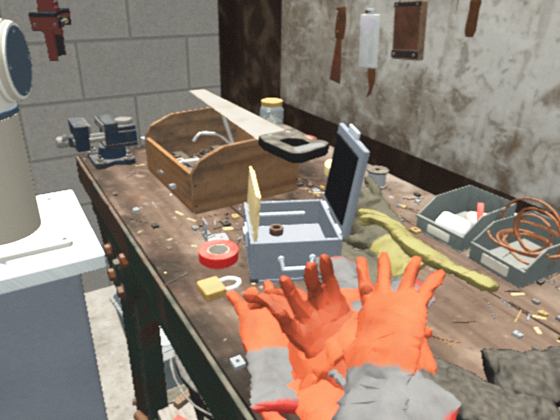

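View pics/top0.png

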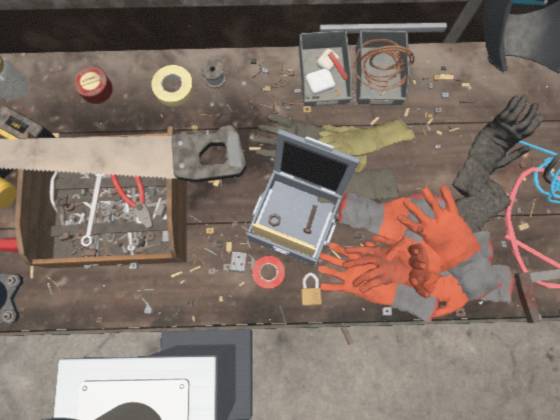

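The side view shows the flap (yellow) upright at about (253,200), the open cover at (347,180), tape (218,254) and padlock (215,288). The top view shows the case at about (295,210), flap at (285,240), cover at (315,165), saw handle at (210,155) and gloves to the right.

```bash
cat >h.py <<'E'
import numpy as np,cv2
from bench import *
def cloud(n,d):
    c=camera_info(n); R=cv2.Rodrigues(np.array(c["rvec"],float))[0]; t=np.array(c["tvec"],float).ravel()
    v,u=np.mgrid[:d.shape[0],:d.shape[1]]
    P=np.stack([(u-c["cx"])/c["fx"]*d,(v-c["cy"])/c["fy"]*d,d],-1)
    P=(P-t)@R; P[d<=0]=np.nan
    return P
def proj(n,X):
    c=camera_info(n); K=np.array([[c["fx"],0,c["cx"]],[0,c["fy"],c["cy"]],[0,0,1.]])
    return cv2.projectPoints(np.float64(X).reshape(-1,1,3),np.float64(c["rvec"]),np.float64(c["tvec"]),K,None)[0][:,0]
E
python3 - <<'E'
from h import *
z=np.load("top0.npz");P=cloud("top",z["d"]);img=z["p"]
s=np.load("side0.npz");S=cloud("side",s["d"])
np.set_printoptions(precision=1,suppress=True)
hsv=cv2.cvtColor(img,cv2.COLOR_RGB2HSV); hs=cv2.cvtColor(s["p"],cv2.COLOR_RGB2HSV)
box=lambda P:(P[...,0]>330)&(P[...,0]<640)&(P[...,1]>-480)&(P[...,1]<-220)
yel=lambda h:(h[...,0]>15)&(h[...,0]<32)&(h[...,1]>80)&(h[...,2]>120)
for nm,Q,h in(("top",P,hsv),("side",S,hs)):
    Z=Q[...,2]
    m=box(Q)&yel(h)&(Z>60)&(Z<175); q=Q[m]; print(nm,"flap",len(q),np.percentile(q,[2,50,98],axis=0).tolist())
    for lo,hi in((90,110),(110,130),(130,150),(150,175)):
        k=q[(q[:,2]>lo)&(q[:,2]<hi)]
        if len(k)>5:print(lo,len(k),k.mean(0),k[:,1].min(),k[:,1].max())
    m=box(Q)&(h[...,1]<70)&(Z>69)&(Z<81); m=cv2.morphologyEx(m.astype(np.uint8),cv2.MORPH_OPEN,np.ones((2,2)))>0
    q=Q[m]; print("rim",len(q),cv2.minAreaRect(q[:,:2].astype(np.float32)),q[:,2].mean())
    m=box(Q)&(Z>95)&~yel(h)&(Q[...,0]>480); q=Q[m]; print("cover",len(q))
    for lo in range(95,260,20):
        k=q[(q[:,2]>lo)&(q[:,2]<lo+20)]
        if len(k)>5:print(lo,len(k),k.mean(0),k[np.argmin(k[:,1])],k[np.argmax(k[:,1])])
# obstacles: heights in the neighbourhood
for x in range(340,700,30): print(x,[int(np.nanmax(np.where((abs(P[...,0]-x)<15)&(abs(P[...,1]-y)<15),P[...,2],-99))) for y in range(-140,-560,-30)])
E
python3 - <<'E'
import cv2
a=cv2.imread('pics/side0.png')[130:310,190:420]; b=cv2.imread('pics/top0.png')[120:310,220:400]
a=cv2.resize(a,(400,313)); b=cv2.resize(b,(380,313*1)); cv2.imwrite('pics/crop.png',cv2.hconcat([a,b]))
E
```

```text
top flap 427 [[355.34216364782736, -477.3268326245845, 60.26971398973808], [571.1061817427053, -433.6271361518913, 65.82082239325472], [595.4348043848921, -283.6796469819655, 145.8058046847557]]
130 29 [ 366.6 -305.5  143.8] -355.0975684894514 -249.0955407313625
rim 1193 ((598.7203979492188, -372.5926818847656), (19.96285629272461, 212.97433471679688), 154.9272003173828) nan
cover 3048
95 277 [ 515.1 -329.4  104.4] [ 480.1 -391.3  114.9] [ 581.6 -247.5   96.1]
115 286 [ 502.  -337.6  125.5] [ 480.  -394.7  134.4] [ 490.4 -220.3  130.3]
135 511 [ 509.7 -299.2  146.5] [ 480.3 -400.8  145.8] [ 565.7 -220.   149.4]
155 379 [ 504.1 -351.   165.4] [ 480.6 -418.8  173.2] [ 509.4 -228.1  155.2]
175 432 [ 504.6 -357.8  185.4] [ 480.1 -428.2  190.9] [ 535.3 -291.8  176.2]
195 669 [ 508.5 -361.3  205. ] [ 491.7 -431.6  214.7] [ 535.1 -293.7  195.2]
215 494 [ 514.8 -362.8  219.9] [ 489.3 -431.2  216.2] [ 541.2 -293.8  216.1]
side flap 1132 [[342.5969242454741, -475.2624860786028, 60.881604711344664], [545.5895304018549, -386.8773406018291, 82.30124371983472], [580.7996248750708, -252.29517000043
[... 1001 characters left out ...]
25, 44, 49, 53, 146]
370 [7, 8, 6, 74, 149, 149, 149, 147, 76, 34, 35, 40, 53, 109]
400 [7, 9, 6, 130, 148, 142, 30, 45, 77, 76, 54, 51, 52, 113]
430 [3, 2, 9, 75, 77, 44, 31, 40, 55, 76, 54, 51, 50, 120]
460 [5, 3, 3, 32, 77, 54, 31, 35, 99, 149, 149, 49, 43, 43]
490 [153, 152, 152, 153, 77, 75, 123, 202, 220, 218, 218, 36, 26, 28]
520 [153, 152, 153, 155, 3, 214, 219, 230, 230, 216, 27, 25, 26, 25]
550 [153, 152, 154, 152, 68, 219, 219, -99, -99, 85, 81, 66, 57, 17]
580 [152, 152, 152, 150, 96, 86, -99, -99, 66, 76, 77, 67, 59, 50]
610 [2, 2, 0, 3, 81, 98, 93, 72, 62, 62, 59, 54, 53, 48]
640 [7, 2, 1, 3, 94, 98, 91, 70, 55, 22, 28, 31, 30, 34]
670 [4, 7, 2, 3, 2, 7, 2, 6, 5, 3, 3, 3, 3, 4]
```

View pics/crop.png

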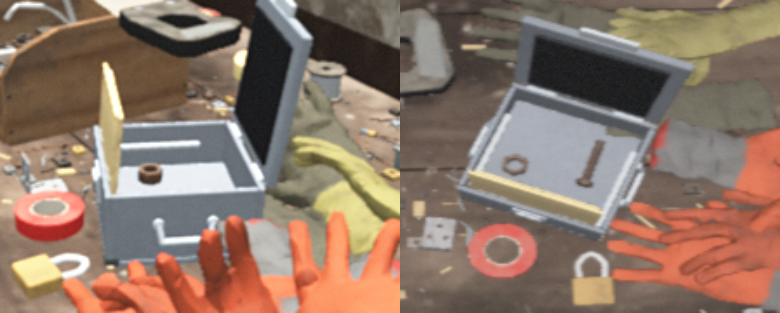

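The crop confirms the layout: bolt and nut inside, flap at the front, cover slightly past upright, yaw about -19°. Next I refine the case pose.

```bash
python3 - <<'E'
from h import *
np.set_printoptions(precision=1,suppress=True)
for n in("top","side"):
    z=np.load(n+"0.npz");P=cloud(n,z["d"]);h=cv2.cvtColor(z["p"],cv2.COLOR_RGB2HSV)
    Z=P[...,2]
    # cover top edge line -> yaw
    m=(Z>195)&(Z<222)&(P[...,0]>470)&(P[...,0]<570)&(P[...,1]>-450)&(P[...,1]<-275); q=P[m]
    r=cv2.minAreaRect(q[:,:2].astype(np.float32)); 
    bx=cv2.boxPoints(r); print(n,"cover",r)
    yaw=-0.335
    for it in range(1):
        c,s=np.cos(yaw),np.sin(yaw); ex=np.array([c,s]);ey=np.array([-s,c])
        X=P[...,:2]@ex;Y=P[...,:2]@ey
    print("cover top Y",np.percentile(Y[m],[0.5,99.5]))
    for lo in range(120,235,15):
        k=m*0; k=(Z>lo)&(Z<lo+15)&(P[...,0]>450)&(P[...,0]<570)&(Y>-240)&(Y<-90)&(X>560)
        if k.sum()>9: print(" cov",lo,k.sum(),np.percentile(X[k],[2,50,98]),np.percentile(Y[k],[1,99]))
    sat=h[...,1]
    k=(Z>72)&(Z<79)&(sat<75)&(X>420)&(X<610)&(Y>-260)&(Y<-80)
    for a,b in((-260,-225),(-225,-200),(-200,-165),(-165,-130),(-130,-105),(-105,-80)):
        kk=k&(Y>a)&(Y<b); print(" rim Y",a,kk.sum(), np.histogram(X[kk],np.arange(420,612,8))[0])
    kk=k&(X>470)&(X<550); print(" rim in Y hist",np.histogram(Y[kk],np.arange(-260,-80,5))[0])
    f=(h[...,0]>15)&(h[...,0]<32)&(sat>60)&(Z>70)&(Z<155)&(X>400)&(X<500)&(Y>-250)&(Y<-80)
    for lo in range(70,155,15):
        kk=f&(Z>lo)&(Z<lo+15)
        if kk.sum()>9: print(" flap",lo,kk.sum(),np.percentile(X[kk],[2,50,98]),np.percentile(Y[kk],[2,98]),np.polyfit(Y[kk],X[kk],1)[0])
E
```

```text
top cover ((511.9427795410156, -361.7225646972656), (149.36668395996094, 17.251697540283203), 67.0303726196289)
cover top Y [-246.7 -100.3]
 cov 120 264 [581.3 585.7 594.5] [-238.1 -100.1]
 cov 135 280 [583.5 587.6 596.4] [-238.5  -99.1]
 cov 150 290 [585.2 589.8 598.3] [-238.  -100.5]
 cov 165 302 [587.7 591.9 600.9] [-239.   -99.7]
 cov 180 327 [589.7 594.2 603. ] [-238.4  -99.2]
 cov 195 502 [591.6 597.9 605.1] [-237.9 -101. ]
 cov 210 508 [597.6 604.2 613. ] [-238.7 -101.2]
 cov 225 104 [604.2 606.9 610.2] [-197.4 -149.7]
 rim Y -260 229 [ 0  8 15 12 10 12 12 11 12 11  9 11 10 11  9 11 10 12 10 33  0  0  0]
 rim Y -225 86 [ 0 13 24  0  0  0  0  0  0  0  0  0  0  0  0  0  0  0  0 44  5  0  0]
 rim Y -200 104 [ 0  3 47  0  0  0  0  0  0  0  0  0  0  0  0  0  0  0  0 41 13  0  0]
 rim Y -165 112 [ 0  0 55  2  0  0  0  0  0  0  0  0  0  0  0  0  0  0  0 23 32  0  0]
 rim Y -130 77 [ 0  0 24  9  0  0  0  0  0  0  0  0  0  0  0  0  0  0  0  5 39  0  0]
 rim Y -105 207 [ 0  0 10 19 12  8 10 10 11 13 11 11 11 10 10 11 10 10  9  9 12  0  0]
 rim in Y hist [ 0  0  0 34 67  5  0  0  0  0  0
[... 1384 characters left out ...]
 [ 0  0 18  2  0  0  0  0  0  0  0  0  0  0  0  0  0  0  0  4 24  0  0]
 rim Y -105 137 [ 0  0  8  4  0  0  4 10  9  8  9  6 10  9 10  9  8  8  9  7  9  0  0]
 rim in Y hist [ 0  0  8 78 46  0  0  0  0  0  0  0  0  0  0  0  0  0  0  0  0  0  0  0
  0  0  0  0  0  0  0 13 53 20  0]
 flap 70 33 [439.3 442.8 446.2] [-226.9 -110.4] 0.027047391202881285
 flap 85 102 [439.3 442.7 447.5] [-227.1 -104.9] 0.030953113922961743
 flap 100 107 [440.4 443.7 447.8] [-226.8 -114.1] 0.02992425433441101
 flap 115 122 [441.4 445.1 449.4] [-226.6 -103.4] 0.03135504174588825
 flap 130 113 [442.3 445.6 450.1] [-226.4 -112.3] 0.037092230020396195
 flap 145 15 [443.5 446.5 452.1] [-225.9 -104.5] 0.06497780229766206
```

```bash
python3 - <<'E'
from h import *
np.set_printoptions(precision=1,suppress=True)
yaw=-0.4005;c,s=np.cos(yaw),np.sin(yaw); ex=np.array([c,s]);ey=np.array([-s,c])
for n in("top","side"):
    z=np.load(n+"0.npz");P=cloud(n,z["d"]);h=cv2.cvtColor(z["p"],cv2.COLOR_RGB2HSV);Z=P[...,2]
    X=P[...,:2]@ex;Y=P[...,:2]@ey; c0=np.array([455.,-327])@np.c_[ex,ey]
    X=X-c0[0];Y=Y-c0[1]
    k=(Z>72)&(Z<79)&(h[...,1]<75)&(abs(X)<90)&(abs(Y)<95)
    print(n,"rim X",np.histogram(X[k&(abs(Y)<60)],np.arange(-90,91,4))[0]);print(" Y",np.histogram(Y[k&(X>-40)&(X<40)],np.arange(-90,91,4))[0])
    k1=k&(abs(Y)<60)&(X<0);k2=k&(X>-40)&(X<40)
    print(" front",np.percentile(X[k1],[2,50,98]),np.polyfit(Y[k1],X[k1],1)[0]," right",np.percentile(Y[k2&(Y<0)],[2,50,98])," left",np.percentile(Y[k2&(Y>0)],[2,50,98]))
    for lo in range(85,235,15):
        f=(h[...,0]>15)&(h[...,0]<32)&(h[...,1]>60)&(Z>lo)&(Z<lo+15)&(abs(Y)<70)&(X<0)&(X>-90)
        g=(h[...,1]<100)&(Z>lo)&(Z<lo+15)&(abs(Y)<60)&(X>50)&(X<130)
        print(lo,"flap",f.sum(),np.percentile(X[f],[2,50,98]) if f.sum()>9 else '',"cov",np.percentile(X[g],[2,50,98]) if g.sum()>9 else '')
E
```

```text
top rim X [ 1  1  0  0  1  1  1  0  1  0  1  1  1  1  1  0  0  0  1  0  0  1  1  0
  0  1  0  0  0  0  1  0 90 89 20  0  0  0  0  0  0  0  0  0  0]
 Y [ 0 39 63  0  3  2  0  2  1  1  1  0  1  0  2  0  1  2  1  1  0  2  2  1
  0  2  0  1  2  2  1  0  1  1  0  1  0 45 59  0  0  0  0  0  0]
 front [-88.1 -45.2  -1.5] 1.2553831994474574  right [-84.2 -80.7  -7.5]  left [12.5 62.  65.3]
85 flap 0  cov 
100 flap 0  cov 
115 flap 0  cov [50.2 51.4 54. ]
130 flap 112 [-89.9 -84.8 -82.8] cov [50.  50.8 54.9]
145 flap 119 [-89.9 -88.2 -86.1] cov [50.8 52.4 56.5]
160 flap 0  cov [52.6 54.6 58.8]
175 flap 0  cov [54.9 56.6 60.9]
190 flap 0  cov [57.1 59.4 64.2]
205 flap 0  cov [62.8 65.7 73.7]
220 flap 0  cov [67.3 69.4 73.2]
side rim X [ 0  0  0  0  0  2  3  1  1  1  3  0  3  3  1  4  3  1  2  0  3  2  0  2
  2  2  3  3  3  0  0  2 71 80  9  0  0  0  0  0  0  0  0  0  0]
 Y [13 91 32  0  2  1  2  1  0  2  2  0  1  2  1  1  1  1  1  1  2  1  0  1
  1  0  1  1  0  1  1  1  0  0  1  0 13 58 16  0  0  0  0  0  0]
 front [-68.5 -35.2  -3.4] 2.615050076027296  right [-87.  -83.4 -12.3]  left [14.  59.8 65. ]
85 flap 20 [-88.6 -87.1 -85.3] cov [100.2 116.9 128.1]
100 flap 17 [-87.  -85.6 -85.3] cov 
115 flap 21 [-87.  -85.3 -83.6] cov 
130 flap 22 [-90.  -85.3 -82.6] cov [50.  50.6 51.7]
145 flap 10 [-90.  -89.8 -88.3] cov [50.5 52.  53.4]
160 flap 0  cov [52.6 54.1 55.7]
175 flap 0  cov [54.8 56.2 57.5]
190 flap 0  cov [57.  58.6 63.6]
205 flap 0  cov [63.  64.7 72.3]
220 flap 0  cov [67.2 68.7 72.8]
```

```bash
python3 - <<'E'
from h import *
np.set_printoptions(precision=1,suppress=True)
yaw=-0.4005;c,s=np.cos(yaw),np.sin(yaw); ex=np.array([c,s]);ey=np.array([-s,c])
C=np.array([455.,-327])+ex*-27+ey*-10.5;print(C)
for n in("top","side"):
    z=np.load(n+"0.npz");P=cloud(n,z["d"]);h=cv2.cvtColor(z["p"],cv2.COLOR_RGB2HSV);Z=P[...,2]
    X=(P[...,:2]-C)@ex;Y=(P[...,:2]-C)@ey
    k=(Z>72)&(Z<79)&(h[...,1]<75)&(abs(X)<90)&(abs(Y)<95)
    a=k&(abs(Y)<60)&(X<-55);b=k&(abs(Y)<60)&(X>55)
    print(n,"front",a.sum(),np.percentile(X[a],[2,50,98]),np.polyfit(Y[a],X[a],1)[0],"back",np.percentile(X[b],[2,50,98]),np.polyfit(Y[b],X[b],1)[0])
    for lo in range(85,235,15):
        f=(h[...,0]>15)&(h[...,0]<32)&(h[...,1]>60)&(Z>lo)&(Z<lo+15)&(abs(Y)<70)&(X<-20)&(X>-90)
        g=(h[...,1]<100)&(Z>lo)&(Z<lo+15)&(abs(Y)<60)&(X>60)&(X<130)
        print(lo,"flap",f.sum(),np.percentile(X[f],[2,50,98]) if f.sum()>9 else '',"cov",np.percentile(X[g],[2,50,98]) if g.sum()>9 else '')
E
```

```text
[ 426.  -326.1]
top front 177 [-72.6 -69.7 -67.1] -0.002857936570610258 back [65.9 69.5 73.9] -0.0025122598373985383
85 flap 93 [-67.1 -66.2 -65.5] cov [70.2 71.5 72.9]
100 flap 111 [-66.  -65.3 -64.2] cov [71.4 73.1 75. ]
115 flap 114 [-65.1 -64.2 -63.4] cov [73.3 75.2 77.1]
130 flap 190 [-63.9 -62.8 -56.1] cov [75.4 77.3 78.9]
145 flap 121 [-63.  -61.2 -59.1] cov [77.7 79.3 81.2]
160 flap 0  cov [79.6 81.6 83.3]
175 flap 0  cov [81.9 83.6 85.3]
190 flap 0  cov [84.1 86.3 91.3]
205 flap 0  cov [ 89.8  92.7 100.8]
220 flap 0  cov [ 94.3  96.4 100.2]
side front 126 [-72.7 -70.  -66.9] -0.012023341450839893 back [65.9 69.4 73.3] 0.0037737898361891943
85 flap 102 [-67.1 -66.3 -59.8] cov [ 70.1  71.1 126.3]
100 flap 107 [-66.1 -65.2 -58.3] cov [71.3 72.8 76.9]
115 flap 122 [-65.2 -64.3 -56.8] cov [73.3 74.8 78.7]
130 flap 113 [-64.1 -63.3 -56.9] cov [75.6 77.  80.9]
145 flap 15 [-63.1 -62.8 -61.3] cov [77.6 79.1 82.7]
160 flap 0  cov [79.6 81.2 85.5]
175 flap 0  cov [81.8 83.3 87. ]
190 flap 0  cov [84.  85.7 90.6]
205 flap 0  cov [90.  91.7 99.4]
220 flap 0  cov [94.2 95.7 99.8]
```

Case pose: centre (426,-326), yaw -0.40. Wall thickness, rim height and both views agree; flap ≈1.50 rad, cover ≈1.71 rad. Next I push the flap.

```bash
cat >>h.py <<'E'
YAW=-0.4005; Q=[-np.sin(YAW/2),np.cos(YAW/2),0,0]
def W(X,Y,tipz): # case frame tool axis, tip height -> world TCP
    c,s=np.cos(YAW),np.sin(YAW); return [426+c*X-s*Y,-326.1+s*X+c*Y,tipz+25]
def rep(t):
    s=read_state(); print(t,round(s["time_s"],1),np.round(s["tcp_pos"],1),np.round(s["contact_force"],1))
def flap(a,r=75,b=1.5): return W(-60.5+r*np.cos(a)-(8-b)*np.sin(a)-10,0,58+r*np.sin(a)+(8-b)*np.cos(a))
def cover(a,r=105,b=1.5): return W(72.5-r*np.cos(a)+(10-b)*np.sin(a)+10,0,75+r*np.sin(a)+(10-b)*np.cos(a))
E
python3 - <<'E'
from h import *
pts=[W(-125,0,260),W(-125,0,130)]+[flap(a) for a in (1.57,.8,0)]+[W(150,0,260),W(150,0,172)]+[cover(a) for a in(1.57,.8,0)]
print([np.round(solve_ik(p,Q),2).tolist() if solve_ik(p,Q) is not None else None for p in pts])
move_gripper(0); goto(W(-125,0,260),Q); rep("above")
move_linear(W(-125,0,130)); rep("front")
for a in (1.6,1.4,1.2,1.0,.8,.6,.4,.2,.05,-.02):
    move_linear(flap(a),v=80); rep(a)
p,_=snapshot("side"); cv2.imwrite("pics/side1.png",p[130:310,190:420,::-1])
E
```

```text
[[-0.76, 0.06, 2.03, -0.0, 1.06, -1.93], [-0.76, 0.28, 2.14, -0.0, 0.72, -1.93], [-0.72, 0.33, 2.05, -0.0, 0.77, -1.89], [-0.69, 0.42, 1.95, -0.0, 0.78, -1.86], [-0.67, 0.54, 1.91, -0.0, 0.7, -1.84], [-0.62, 0.47, 1.46, -0.0, 1.21, -1.79], [-0.62, 0.56, 1.53, -0.0, 1.05, -1.79], [-0.64, 0.47, 1.66, -0.0, 1.01, -1.81], [-0.67, 0.4, 1.84, -0.0, 0.89, -1.84], [-0.69, 0.48, 1.96, -0.0, 0.71, -1.86]]
above 4.5 [ 311.3 -277.1  285. ] [-0.8 -0.5 -0.7]
front 5.5 [ 311.3 -277.7  155.5] [-0.5  0.7  0.4]
1.6 6.2 [ 352.8 -294.9  157.5] [ 0.2  0.6 -0. ]
1.4 6.6 [ 367.5 -301.4  158. ] [ 0.1 -0.3 -0. ]
1.2 6.9 [ 381.1 -307.1  155.1] [-0.1  1.4  0.1]
1.0 7.2 [ 393.8 -312.4  149.3] [-0.7  0.8 -0.1]
0.8 7.6 [ 405.2 -317.3  140.9] [-0.6  0.4 -0.1]
0.6 7.9 [ 414.9 -321.3  130.2] [ 0.4 -0.7 -0. ]
0.4 8.3 [ 422.4 -324.5  117.6] [-0.7 -0.  -0.1]
0.2 8.6 [ 427.5 -326.6  103.6] [ 0.6 -1.1  0.2]
0.05 8.9 [ 429.5 -327.5   92.7] [0.2 0.4 0.4]
-0.02 9.2 [ 430.3 -328.    90.7] [-8.   6.  31.5]
```

View pics/side1.png

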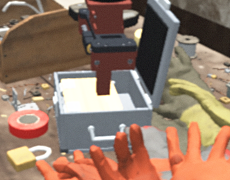

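The picture shows the flap folded flat in the case under the fingers (about (90,95)), cover still open. The 31 N upward reaction shows it is on its stop. Next, the cover.

```bash
python3 - <<'E'
from h import *
sleep(.3)
move_linear(W(4,0,270),v=150); rep("up")
p,d=snapshot("top"); P=cloud("top",d); k=(np.linalg.norm(P[...,:2]-np.array(W(0,40,0))[:2],axis=2)<8); print("flap z",np.nanmedian(P[k][:,2]))
goto(W(155,0,270),Q); rep("behind high")
move_linear(W(155,0,172)); rep("behind")
for a in (1.57,1.4,1.2,1.0,.8,.6,.4,.2,.05,-.01):
    move_linear(cover(a),v=80); rep(a)
sleep(.4)
p,_=snapshot("side"); cv2.imwrite("pics/side2.png",p[130:310,190:420,::-1])
E
```

```text
up 11.0 [ 429.3 -327.4  294.1] [ 0.8 -0.2 -0.5]
flap z 618.2781523174574
behind high 11.7 [ 567.7 -385.9  293.8] [ 0.2  0.1 -0.1]
behind 12.5 [ 569.  -386.9  198.2] [1.  0.1 1. ]
1.57 13.5 [ 509.7 -361.5  205. ] [ 0.4 -0.2 -0.3]
1.4 13.9 [ 492.8 -354.4  204.8] [0.9 0.4 0.8]
1.2 14.3 [ 473.8 -346.3  200.8] [-0.  -0.9  0.4]
1.0 14.7 [ 455.9 -338.7  192.7] [-0.3 -0.2 -0.2]
0.8 15.1 [ 439.7 -331.8  180.9] [-0.3  0.3  0.8]
0.6 15.5 [ 426.1 -326.   165.9] [-0.2  0.2 -1.1]
0.4 16.0 [ 415.7 -321.7  148.5] [-0.4  0.1  0.2]
0.2 16.4 [ 408.5 -318.6  128.9] [ 0.3  0.2 -0.5]
0.05 16.7 [ 405.6 -317.4  113.5] [-1.  -0.3 -0. ]
-0.01 17.0 [ 406.3 -318.   109.9] [-5.3  3.5 26.8]
```

View pics/side2.png

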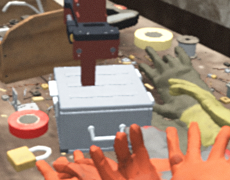

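The cover is shut under the fingers (about (100,90)); the 27 N reaction shows it is on the rim. Tape and padlock look undisturbed. I retreat and check.

```bash
python3 - <<'E'
from h import *
move_linear(W(-22,0,260)); goto([221,300,300],Q); rep("clear")
p,d=snapshot("top"); cv2.imwrite("pics/top2.png",p[:,:,::-1]); P=cloud("top",d)
for x,y in((-60,40),(-60,-40),(0,40),(60,-40)):
    k=np.linalg.norm(P[...,:2]-np.array(W(x,y,0))[:2],axis=2)<8; print(x,y,np.nanmedian(P[k][:,2]))
p0=np.load("top0.npz")["p"]; df=cv2.absdiff(p,p0).max(2)>40; 
print("diff at bracket/tape/padlock",df[250:275,228:249].sum(),df[255:290,250:287].sum(),df[272:307,298:325].sum())
E
```

```text
clear 21.1 [221.4 299.8 300. ] [-0.   0.4  0.3]
-60 40 84.53630697907097
-60 -40 84.51157825378647
0 40 85.14033499338332
60 -40 84.12039420834859
diff at bracket/tape/padlock 0 7 0
```

View pics/top2.png

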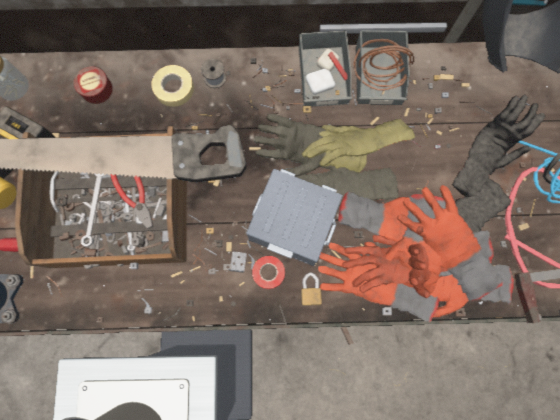

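The case is shut at (295,215) with its outer face at z≈85 mm everywhere. Bracket (238,262), tape (268,271) and padlock (312,292) have not moved.

```bash
python3 -c "
from bench import *
print(finish_job())"
```

```text
the job is handed in; nothing more can be done
None
```

The job is handed in: the flap was pushed flat, the cover is shut over it (outer face at z ≈ 85 mm), the arm is clear, and the padlock, bracket and tape have not moved; the bolt and nut could not be checked under the closed cover.

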